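# Open the balance cover and load the check weight

### The job

Swing the hinged clear cover of the laboratory balance up and back, right past its balance point, so that it stays open by itself. Then stand the larger of the two steel check weights upright in the middle of the balance pan, setting it down and not dropping it. Leave the small weight, the tube rack and the tip box where they are.

Things in the scene. Friction and masses are not known exactly. Their poses are not given: they have to be found in the camera images.
- balance: Fixed white laboratory balance. Origin on the table, straight under the pan centre; x points to its rear (the hinge side), y to its left, z up. White housing 200 (x) x 180 (y) x 50 mm high, centred on the origin; in front of it (x from -98 to -158 mm) a grey control panel 34 mm high. The housing carries a round steel pan under the cover.
- cover (a joint): Hinge angle of the draught cover, rad: 0 shut over the pan, grows as the front swings up and back, 1.75 open against its stop. Cover: upside-down clear plastic box, grey frame, 160 mm square, 58 mm high, 4 mm walls, about 0.3 kg, hinged at its lower rear edge, freely. Let go below about 1.1 rad it falls shut, above that it falls open; open, it lies behind the hinge and the pan is free from above.
- hinge (a point): Fixed point in the middle of the cover's hinge line: 85 mm behind the pan centre, 58 mm above the table. The hinge line runs along the balance's y. The shut cover stands from 58 to 116 mm above the table, its front wall 75 mm in front of the pan centre.
- lip (a point): Middle of the lower front edge of the cover's lip; moves with the cover. The lip, a flat grey tab 50 mm wide (y) and 6 mm thick, sticks out 30 mm from the front wall near its top. Cover shut, this point is 190 mm in front of the hinge line and 49 mm above it (107 mm above the table), with free room below. Pushing up under the lip lifts the cover.
- pan (a point): Centre of the top of the fixed round steel pan, 110 mm in diameter and 62 mm above the table; z up.
- weight: The larger loose check weight, plain steel, about 0.45 kg: a round body 38 mm in diameter and 45 mm high with a knob on top (22 mm in diameter, from 60 to 68 mm up). Origin in the centre of its underside, z up. Stands on the table to one side of the balance.
- small_weight: The smaller loose check weight, plain steel: round body 25 mm in diameter and 27 mm high, knob 16 mm in diameter, 50 mm tall in all. Origin in the centre of its underside. Stands on the table on the other side. To be left alone.
- tube_rack: Loose orange rack of capped tubes, 150 x 70 mm, 75 mm tall. Origin in the centre of its underside. To be left alone.
- tip_box: Loose closed box of pipette tips, 120 x 85 mm, 65 mm tall. Origin in the centre of its underside. To be left alone.
There are look-alikes about, which are no part of the job. What is shaped like the weight but blue or red is not meant.

How it is judged:
By the outcome, as a careful person would: the job done as asked, in the order asked, and still so for the second after the job is handed in, with the robot touching nothing.
It also fails if it takes over 58 s, if anything falls off the work surface, if the arm or the gripper's body presses on something with over 40 N, if the wrist force passes 120 N, or if a joint passes its speed limit or range.

### The arm

A 6-joint arm with a two-finger parallel gripper is mounted at the origin on the work surface. World frame = base frame: x ahead of the robot, y to its left, z up, the work surface at z = 0. Lengths are in m, angles in rad, forces in N, time in s.
With the tool pointing down it reaches from about 0.3 to 0.75 m from the base axis. Payload 8.5 kg.
Tool frame: the origin (TCP) lies at the very end of the fingers, on their centre line; the grasp point (between the pads) lies 19 mm behind it; z points along the fingers, x is the direction in which the jaws open and shut, and the axes are right-handed (so a half turn about z gives the same grasp; the last joint's range is limited). The gripper opens to 85 mm and grips with 20 to 120 N. Pads are 22 mm wide; open, the fingers measure 114 mm over their backs; the gripper's body (76 mm by 85 mm) begins 54 mm behind the grasp point. The pads swing forward as they close: fully open they stand 13 mm farther back than shut.
Start: joints at [-1.515, 0.381, 1.297, -0, 1.464, -0.215], TCP at [0.147, -0.53, 0.231] pointing down, gripper open.
Joint ranges: [-3.11, 3.11], [-0.89, 2.33], [0.22, 2.48], [-1.42, 4.56], [0.17, 2.85], [-2.88, 2.88]. Speed limits (rad/s): [2.39, 2.39, 3.14, 3.14, 3.14, 3.14].

### API

Orientations are given as a 3x3 rotation matrix whose columns are the frame's x, y, z axes.
In Python, from plant import bot gives the robot as it stands.
- The arm moves only by the tool send_rows, never from a script. Its argument "steps" is one flat list of numbers, 6 for each row, row after row: the shift along the world's x, y, z as a fraction of full scale, then the turn, a rotation vector about the world's x, y, z as a fraction of full scale. A call has 1 to 20 rows; each row shifts and turns the pose as measured when the row begins; what a row does not reach is not made up. Full scale, the value 1, is 40 mm for a shift and 0.15 rad for a turn. A row lasts 1/10 s, in which the tool goes at most 50 mm and 8.59 degrees, less where a joint would pass 70% of its speed; a pose out of reach is approached as far as the arm can. A call with a number of a shift or a turn outside -1 to 1 is refused whole. A call with a gripper value outside its range is refused whole. "fingers" is the closure, from 0 (fully open) to 1 (shut), set as the call begins (left out, the last holds). The fingers move at their own pace and stop on an object; the grip force is fixed at half the most. Time passes only in rows, so rows that do not move let the fingers close. It gives the time, the measured TCP pose, the force and the opening at its end, in the units of the state.
- bot.read_state(): the state, without advancing time (a new reading comes with each control period).
- bot.grab_frame(name): name is "scene" or "top" or "wrist"; returns a dict with "img" (400x640x3 uint8, red, green, blue), "intrinsics" (3x3 intrinsics, pixels), "k1" (the pictures are not rectified: a ray, as slopes to the right and down, at radius r is drawn at 1 + k1 r^2 times it, then the intrinsics apply), "rvec" (rotation vector, rad) and "tvec" (3), from world to camera coordinates, as OpenCV has them. Camera axes: x right, y down, z forward; pixel columns grow to the right and rows downward; lengths in m; the calibration is good to about 2 mm. A picture is of the moment at which its call begins. There is no depth.
- bot.hand_in(): hands the job in, once; it reports no verdict.
The state is a dict: "clock": time; "q": joint angles; "joint_velocities": joint speeds; "joint_efforts": joint torques, N m; "tcp_pos": TCP position; "orientation": TCP orientation; "contact_force": force on the tool from outside, world axes, zero at the start; "ft_torque": the same for the moment, N m; "opening": opening from 0.0 (shut) to 1.0 (fully open).
Only numpy, scipy, OpenCV 4.12 (cv2) and the standard library are available. Lean on these libraries where they do the work, as an engineer would, in place of code of your own. Each camera call takes 0.05 s, during which the arm holds its last target. There are 200 camera calls.

## Working session

There is one attempt and no reset: what is moved stays moved. The work goes in short steps, Python scripts to look and compute and a tool call to move; the robot and the scene stay as the last step left them, time stands still between calls to the robot, and variables do not carry over. Pictures are saved under pics/ and viewed, about 8 in all and at most 12, crops included, and the job is handed in when it is done.

Besides the shell and the picture viewer there is one more tool, called after "Emit:" as name(argument=value, ...) on one line, values as JSON. send_rows: Moves the arm, as the interface text tells. Its arguments: {"type":"object","properties":{"steps":{"type":"array","items":{"type":"number"}},"fingers":{"type":"number"}},"required":["steps"]}

```bash
mkdir -p pics
cat > h.py <<'E'
import numpy as np, cv2
from plant import bot
def grab(n,f):
    d=bot.grab_frame(n); cv2.imwrite(f'pics/{f}.png',d['img'][:,:,::-1]); 
    np.savez(f'pics/{f}.npz',**{k:d[k] for k in d}); return d
def ray(d,u,v):
    K=np.array(d['intrinsics']);k=float(d['k1']);R=cv2.Rodrigues(np.array(d['rvec'],float))[0]
    p=cv2.undistortPoints(np.array([[[u,v]]],float),K,np.array([k,0,0,0.]))[0,0]
    return -R.T@np.array(d['tvec'],float).ravel(), R.T@np.array([p[0],p[1],1])
def atz(d,u,v,z):
    c,r=ray(d,u,v); return c+r*(z-c[2])/r[2]
def proj(d,P):
    return cv2.projectPoints(np.array(P,float).reshape(-1,3),np.array(d['rvec'],float),np.array(d['tvec'],float),np.array(d['intrinsics']),np.array([float(d['k1']),0,0,0]))[0].reshape(-1,2)
E
python3 - <<'E'
from h import *
a=grab('scene','s0');b=grab('top','t0')
for d in(a,b):print(ray(d,320,200),d['k1'],d['intrinsics'][0][0])
print(bot.read_state())
E
```

```text
(array([ 1.09359027, -0.31683035,  1.1589072 ]), array([-0.45054986,  0.24505243, -0.85857667])) -0.07428097080393084 484.08209522478336
(array([ 0.38845437, -0.0108214 ,  1.26799297]), array([ 0.12412967, -0.02029442, -0.99207667])) -0.030676454970559184 454.6586660666059
{'clock': 0.1, 'q': array([-1.51530347e+00,  3.81139454e-01,  1.29817645e+00,  3.06763916e-05,
        1.46359435e+00, -2.15268811e-01]), 'joint_velocities': array([-0.00083278, -0.00022762, -0.00236575,  0.00085793,  0.00098583,
        0.00212935]), 'joint_efforts': array([ 2.94476646e-03, -4.49220085e+01, -2.31655651e+01, -2.14398851e-04,
        3.70425158e-03, -8.81667773e-06]), 'tcp_pos': array([ 0.14711307, -0.52968698,  0.23077057]), 'orientation': array([[ 2.67462221e-01, -9.63568347e-01, -4.26268216e-05],
       [-9.63567496e-01, -2.67462043e-01,  1.31726880e-03],
       [-1.28067958e-03, -3.11245819e-04, -9.99999131e-01]]), 'contact_force': array([-0.84478957, -0.11230448, -0.23263178]), 'ft_torque': array([ 0.03038494, -0.00685564,  0.01811975]), 'opening': 1.001824391653081}
```

View pics/t0.png

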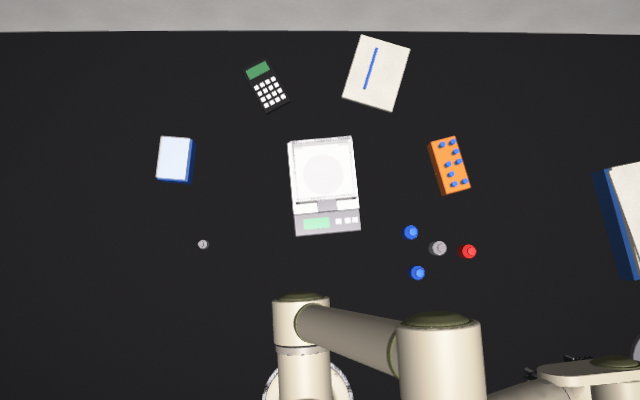

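View pics/s0.png

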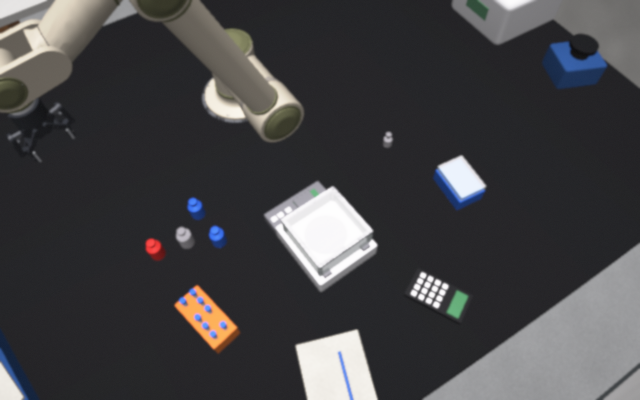

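The top view shows the balance around (323,180) with its front towards the robot and the lip near (328,206). The grey weight is at (439,248), with blue and red look-alikes around it, and the small weight is at (203,244). I'll enlarge this area.

Run:
```python
import cv2
i=cv2.imread('pics/t0.png')
cv2.imwrite('pics/t0c.png',cv2.resize(i[130:280,280:480],None,fx=4,fy=4,interpolation=cv2.INTER_CUBIC))
i=cv2.imread('pics/s0.png')
cv2.imwrite('pics/s0c.png',cv2.resize(i[170:300,140:390],None,fx=3.2,fy=3.2,interpolation=cv2.INTER_CUBIC))
```

```text
(no output)
```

View pics/t0c.png

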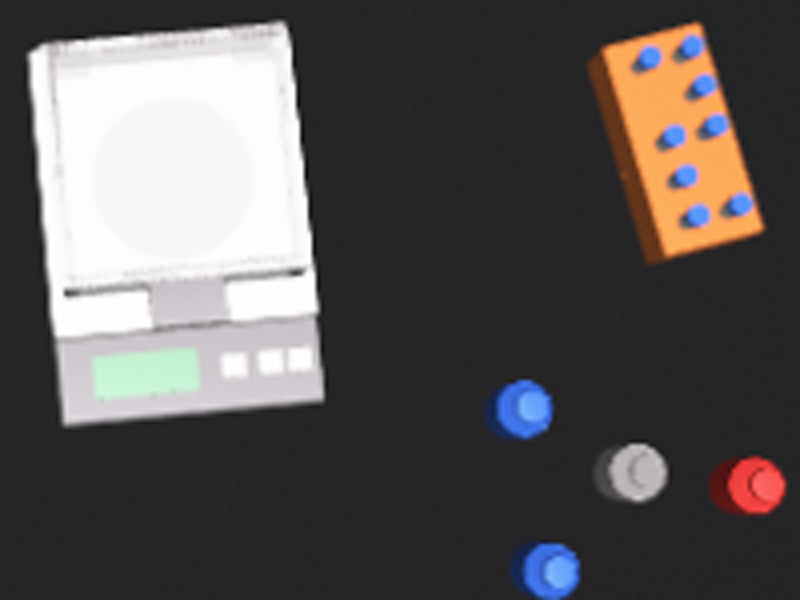

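View pics/s0c.png

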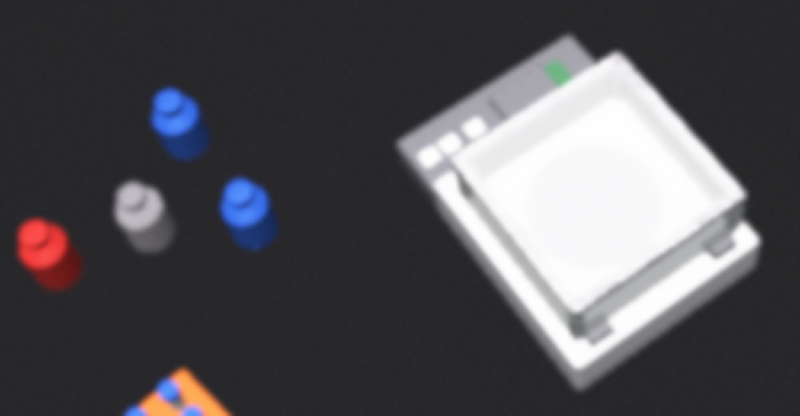

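The crop gives the pan centre at (323.2,175), panel front corners at (296,236) and (361,230), lip front corners at (318,211.5) and (338,210), and the grey weight's knob at (441.5,248).

Run:
```python
from h import *
d=dict(np.load('pics/t0.npz'));s=dict(np.load('pics/s0.npz'))
for n,u,v,z in [('panFL',296,236.2,.034),('panFR',361,230.2,.034),('pan',323.2,175,.062),('lipL',318.2,211.5,.113),('lipR',337.8,210,.113),('knob',441.5,248,.068),('body',439.5,248,.045),('blue1k',413.5,231.5,.068),('blue2k',419.5,272.8,.068),('redk',471.5,251.3,.068),('hsBR',351.5,136,.05),('hsBL',287.2,142.5,.05)]:
    print(n,atz(d,u,v,z).round(4))
def S(x,y):return 140+x/3.2,170+y/3.2
print('s pan',atz(s,*S(595,206),.062),'s knob',atz(s,*S(132,194),.068),'bl1',atz(s,*S(240,192),.068),atz(s,*S(170,100),.068))
```

```text
panFL [0.4442 0.0293 0.034 ]
panFR [ 0.46   -0.1472  0.034 ]
pan [ 0.6072 -0.0444  0.062 ]
lipL [ 0.5034 -0.0297  0.113 ]
lipR [ 0.5072 -0.0798  0.113 ]
knob [ 0.4104 -0.356   0.068 ]
body [ 0.4109 -0.3572  0.045 ]
blue1k [ 0.4542 -0.2828  0.068 ]
blue2k [ 0.3459 -0.2956  0.068 ]
redk [ 0.4014 -0.4358  0.068 ]
hsBR [ 0.7184 -0.1231  0.05  ]
hsBL [0.6999 0.0537 0.05  ]
s pan [ 0.61280398 -0.0430267   0.062     ] s knob [ 0.41250369 -0.35433429  0.068     ] bl1 [ 0.45656479 -0.27902562  0.068     ] [ 0.34752473 -0.29330349  0.068     ]
```

```bash
cat >> h.py <<'E'
from scipy.spatial.transform import Rotation as Ro
O=np.array([.6096,-.0444,0]);yw=.092
B=np.array([[np.cos(yw),-np.sin(yw),0],[np.sin(yw),np.cos(yw),0],[0,0,1]])
def bal(x,y,z): return O+B@np.array([x,y,z])
def Rt(az,down):  # tool dir azimuth, pitch down; tool x horizontal
    c,s=np.cos(az),np.sin(az);z=np.array([c*np.cos(down),s*np.cos(down),-np.sin(down)]);x=np.array([s,-c,0.])
    return np.c_[x,np.cross(z,x),z]
def need(P,R=None,s=None):
    s=s or bot.read_state(); d=(np.array(P)-s['tcp_pos'])/.04
    w=np.zeros(3) if R is None else (Ro.from_matrix(R)*Ro.from_matrix(s['orientation']).inv()).as_rotvec()/.15
    print('need units',d.round(2),w.round(2),'q',s['q'].round(2),'F',s['contact_force'].round(1),'t',s['clock'],'tcp',s['tcp_pos'].round(4))
E
python3 - <<'E'
from h import *
R=Rt(np.radians(63),np.radians(25));print(R.round(3))
T=bal(-.092,-.010,.075);print(T)
need(T-.09*R[:,2]+[0,0,.08],R); need(T-.09*R[:,2],R)
E
```

```text
[[ 0.891 -0.192  0.411]
 [-0.454 -0.377  0.808]
 [ 0.    -0.906 -0.423]]
[ 0.51890777 -0.06280978  0.075     ]
need units [ 8.37  9.85 -0.94] [ 4.91 -6.01  4.9 ] q [-1.52  0.38  1.3   0.    1.46 -0.22] F [-0.8 -0.1 -0.2] t 0.1 tcp [ 0.1471 -0.5297  0.2308]
need units [ 8.37  9.85 -2.94] [ 4.91 -6.01  4.9 ] q [-1.52  0.38  1.3   0.    1.46 -0.22] F [-0.8 -0.1 -0.2] t 0.1 tcp [ 0.1471 -0.5297  0.2308]
```

Emit:
send_rows(steps=[0.4, 0.5, 0.15, 0.3, -0.38, 0.3, 0.55, 0.65, 0.1, 0.3, -0.38, 0.3, 0.55, 0.65, 0.1, 0.3, -0.38, 0.3, 0.55, 0.65, 0.1, 0.3, -0.38, 0.3, 0.55, 0.65, 0, 0.3, -0.38, 0.3, 0.55, 0.65, 0, 0.3, -0.38, 0.3, 0.55, 0.65, 0, 0.3, -0.38, 0.3, 0.55, 0.65, 0, 0.3, -0.38, 0.3, 0.55, 0.65, 0, 0.3, -0.38, 0.3, 0.55, 0.65, 0, 0.3, -0.38, 0.3, 0.55, 0.65, 0, 0.3, -0.38, 0.3, 0.55, 0.65, 0, 0.3, -0.38, 0.3, 0.5, 0.6, -0.1, 0.3, -0.38, 0.3, 0.5, 0.6, -0.2, 0.3, -0.38, 0.3, 0.4, 0.5, -0.2, 0.3, -0.38, 0.3, 0.2, 0.3, -0.1, 0.3, -0.3, 0.2], fingers=1)

```text
clock: 1.7
tcp_pos: [0.4789, -0.1273, 0.2234]
orientation: [[0.887, -0.173, 0.428], [-0.462, -0.349, 0.815], [0.008, -0.921, -0.39]]
contact_force: [-0.9, -0.9, 0.3]
opening: 0.0
```

Run:
```python
from h import *
R=Rt(np.radians(63),np.radians(25));T=bal(-.092,-.010,.075)
need(T-.09*R[:,2],R);print(bot.read_state()['orientation'].round(3),bot.read_state()['opening'])
```

```text
need units [ 0.07 -0.2  -2.76] [-0.19  0.16  0.06] q [-0.98  0.49  1.67  0.96  1.72 -0.75] F [-0.9 -0.9  0.3] t 1.7 tcp [ 0.4789 -0.1273  0.2234]
[[ 0.887 -0.173  0.428]
 [-0.462 -0.349  0.815]
 [ 0.008 -0.921 -0.39 ]] 6.52824899316097e-05
```

Emit:
send_rows(steps=[0, -0.1, -0.4, -0.1, 0.1, 0, 0.05, -0.1, -0.5, -0.1, 0.06, 0.06, 0, 0, -0.5, 0, 0, 0, 0, 0, -0.5, 0, 0, 0, 0, 0, -0.5, 0, 0, 0, 0, 0, -0.3, 0, 0, 0, 0, 0, 0, 0, 0, 0])

```text
clock: 2.4
tcp_pos: [0.4792, -0.139, 0.1057]
orientation: [[0.89, -0.205, 0.406], [-0.455, -0.388, 0.801], [-0.006, -0.898, -0.439]]
contact_force: [0.2, -0.5, 0.2]
opening: 0.006
```

Run:
```python
from h import *
R=Rt(np.radians(63),np.radians(25));T=bal(-.092,-.010,.075)
need(T,R)
t=grab('top','t1');s=grab('scene','s1')
def crop(f,x0,x1,y0,y1):
    i=cv2.imread(f'pics/{f}.png')[y0:y1,x0:x1]; return cv2.resize(i,(400,400))
cv2.imwrite('pics/c1.png',np.hstack([crop('t1',270,390,130,250),crop('s1',220,400,120,300)]))
```

```text
need units [ 0.99  1.91 -0.77] [ 0.09 -0.09  0.01] q [-0.98  0.68  1.73  0.9   1.54 -0.94] F [ 0.2 -0.5  0.2] t 2.4 tcp [ 0.4792 -0.139   0.1057]
```

View pics/c1.png

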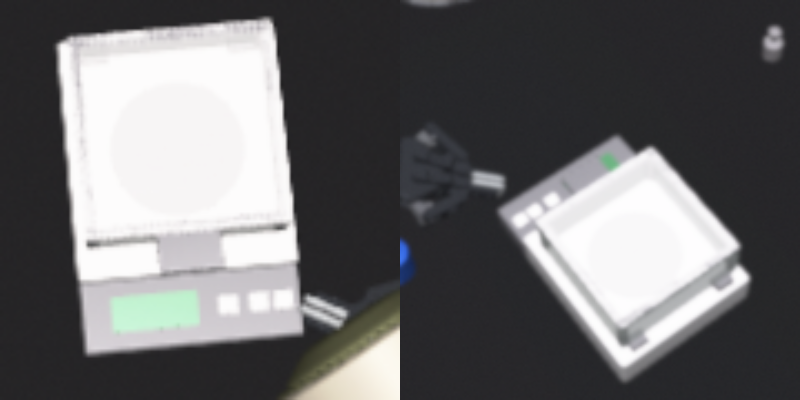

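Fingers are in front-right of the panel, aimed under the lip; top crop tip ≈(305,308), clear of everything. Slide in.

Emit:
send_rows(steps=[0.12, 0.24, -0.1, 0, 0, 0, 0.12, 0.24, -0.1, 0, 0, 0, 0.12, 0.24, -0.1, 0, 0, 0, 0.12, 0.24, -0.1, 0, 0, 0, 0.12, 0.24, -0.1, 0, 0, 0, 0.12, 0.24, -0.1, 0, 0, 0, 0.12, 0.24, -0.1, 0, 0, 0, 0.12, 0.24, -0.07, 0, 0, 0, 0, 0, 0, 0, 0, 0])

```text
clock: 3.4
tcp_pos: [0.5214, -0.0544, 0.0754]
orientation: [[0.891, -0.201, 0.406], [-0.453, -0.393, 0.8], [-0.001, -0.897, -0.442]]
contact_force: [0.3, -0.2, -0.2]
opening: -0.001
```

Run:
```python
from h import *
s=bot.read_state();p=s['tcp_pos'];need(p)
H=bal(-.0,0,0); 
r=B.T@(p-O);print('rel',r)
w0,u0=r[2]-.058,r[0]-.085
prev=p
for k in range(1,28):
    th=.05*k; a=min(1,th/1.2); u=u0+(-.177-u0)*a; w=w0+(.042-w0)*a
    q=bal(.085+u*np.cos(th)+w*np.sin(th),r[1],.058-u*np.sin(th)+w*np.cos(th))
    print(round(th,2),((q-prev)/.04).round(2),q.round(3)); prev=q
```

```text
need units [0. 0. 0.] [0. 0. 0.] q [-0.8   0.72  1.79  1.04  1.38 -0.97] F [ 0.3 -0.2 -0.2] t 3.4 tcp [ 0.5214 -0.0544  0.0754]
rel [-0.08873666 -0.00184573  0.0754021 ]
0.05 [0.02 0.   0.24] [ 0.522 -0.054  0.085]
0.1 [0.04 0.   0.24] [ 0.524 -0.054  0.095]
0.15 [0.05 0.   0.24] [ 0.526 -0.054  0.104]
0.2 [0.06 0.01 0.24] [ 0.529 -0.054  0.114]
0.25 [0.08 0.01 0.23] [ 0.532 -0.053  0.123]
0.3 [0.09 0.01 0.23] [ 0.535 -0.053  0.132]
0.35 [0.1  0.01 0.22] [ 0.539 -0.053  0.141]
0.4 [0.11 0.01 0.22] [ 0.544 -0.052  0.15 ]
0.45 [0.13 0.01 0.21] [ 0.549 -0.052  0.158]
0.5 [0.14 0.01 0.2 ] [ 0.555 -0.051  0.166]
0.55 [0.15 0.01 0.2 ] [ 0.561 -0.051  0.174]
0.6 [0.16 0.01 0.19] [ 0.567 -0.05   0.182]
0.65 [0.17 0.02 0.18] [ 0.574 -0.05   0.189]
0.7 [0.18 0.02 0.17] [ 0.581 -0.049  0.195]
0.75 [0.19 0.02 0.16] [ 0.589 -0.048  0.202]
0.8 [0.2  0.02 0.15] [ 0.597 -0.047  0.208]
0.85 [0.21 0.02 0.14] [ 0.605 -0.047  0.213]
0.9 [0.21 0.02 0.13] [ 0.613 -0.046  0.218]
0.95 [0.22 0.02 0.11] [ 0.622 -0.045  0.223]
1.0 [0.23 0.02 0.1 ] [ 0.631 -0.044  0.227]
1.05 [0.23 0.02 0.09] [ 0.641 -0.043  0.231]
1.1 [0.24 0.02 0.08] [ 0.65  -0.043  0.234]
1.15 [0.24 0.02 0.06] [ 0.66  -0.042  0.236]
1.2 [0.25 0.02 0.05] [ 0.67  -0.041  0.238]
1.25 [0.22 0.02 0.03] [ 0.679 -0.04   0.239]
1.3 [0.23 0.02 0.01] [ 0.688 -0.039  0.24 ]
1.35 [0.23 0.02 0.  ] [ 0.697 -0.038  0.24 ]
```

Emit:
send_rows(steps=[-0.1, 0, 0.2, 0, 0, 0, 0.04, 0, 0.24, 0, 0, 0, 0.05, 0, 0.24, 0, 0, 0, 0.06, 0.01, 0.24, 0, 0, 0, 0.08, 0.01, 0.23, 0, 0, 0, 0.09, 0.01, 0.23, 0, 0, 0, 0.1, 0.01, 0.22, 0, 0, 0, 0.11, 0.01, 0.22, 0, 0, 0])

```text
clock: 4.2
tcp_pos: [0.5396, -0.0536, 0.1548]
orientation: [[0.891, -0.202, 0.408], [-0.455, -0.394, 0.798], [-0.0, -0.897, -0.443]]
contact_force: [-0.5, 0.3, -0.8]
opening: 0.002
```

Run:
```python
from h import *
need(bot.read_state()['tcp_pos'])
t=grab('top','t2');s=grab('scene','s2')
def crop(f,x0,x1,y0,y1):
    i=cv2.imread(f'pics/{f}.png')[y0:y1,x0:x1]; return cv2.resize(i,(400,400))
cv2.imwrite('pics/c2.png',np.hstack([crop('t2',270,390,130,250),crop('s2',220,400,120,300)]))
```

```text
need units [0. 0. 0.] [0. 0. 0.] q [-0.77  0.59  1.71  1.04  1.48 -0.77] F [-0.5  0.3 -0.8] t 4.2 tcp [ 0.5396 -0.0536  0.1548]
```

View pics/c2.png

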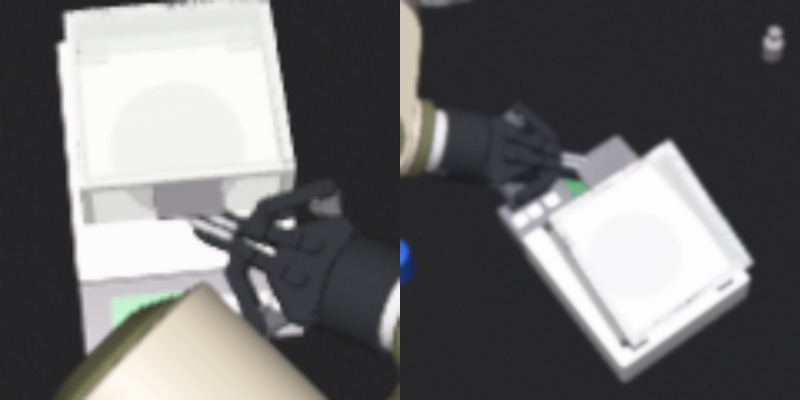

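The cover is up by about 0.4 rad, resting on the fingertips at about (195,225) in the top crop, and the contact force is small. I'll continue along the arc.

Emit:
send_rows(steps=[0.13, 0.01, 0.21, 0, 0, 0, 0.14, 0.01, 0.2, 0, 0, 0, 0.15, 0.01, 0.19, 0, 0, 0, 0.16, 0.01, 0.18, 0, 0, 0, 0.17, 0.02, 0.17, 0, 0, 0, 0.18, 0.02, 0.17, 0, 0, 0, 0.19, 0.02, 0.16, 0, 0, 0, 0.2, 0.02, 0.15, 0, 0, 0, 0.21, 0.02, 0.14, 0, 0, 0, 0.21, 0.02, 0.13, 0, 0, 0])

```text
clock: 5.3
tcp_pos: [0.6148, -0.0461, 0.2283]
orientation: [[0.891, -0.202, 0.407], [-0.454, -0.394, 0.799], [-0.001, -0.897, -0.442]]
contact_force: [-0.7, 0.1, -0.9]
opening: 0.002
```

Run:
```python
from h import *
need(bot.read_state()['tcp_pos'])
t=grab('top','t3');s=grab('scene','s3')
def crop(f,x0,x1,y0,y1):
    i=cv2.imread(f'pics/{f}.png')[y0:y1,x0:x1]; return cv2.resize(i,(400,400))
cv2.imwrite('pics/c3.png',np.hstack([crop('t3',270,390,100,220),crop('s3',220,400,120,300)]))
```

```text
need units [0. 0. 0.] [0. 0. 0.] q [-0.67  0.56  1.46  1.08  1.54 -0.48] F [-0.7  0.1 -0.9] t 5.3 tcp [ 0.6148 -0.0461  0.2283]
```

View pics/c3.png

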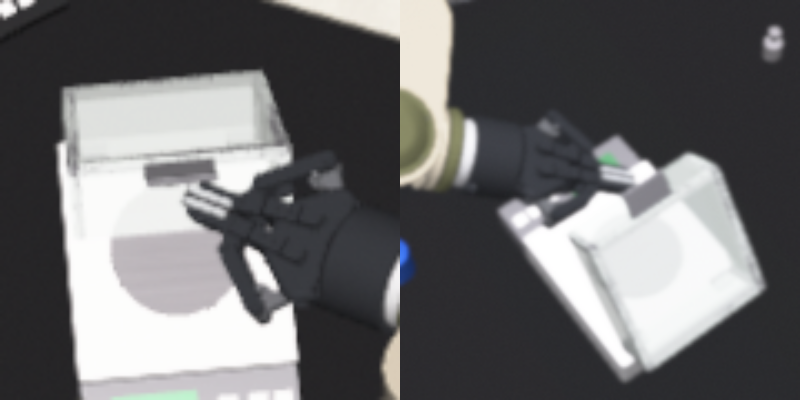

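The cover is at about 0.9 rad, with the fingers against the lip from below and in front. I'll push it past the balance point.

Emit:
send_rows(steps=[0.22, 0.02, 0.08, 0, 0, 0, 0.22, 0.02, 0.07, 0, 0, 0, 0.23, 0.02, 0.06, 0, 0, 0, 0.23, 0.02, 0.05, 0, 0, 0, 0.23, 0.02, 0.04, 0, 0, 0, 0.23, 0.02, 0.03, 0, 0, 0, 0.23, 0.02, 0.02, 0, 0, 0, 0.23, 0.02, 0.0, 0, 0, 0, 0.23, 0.02, 0, 0, 0, 0, 0.23, 0.02, 0, 0, 0, 0, 0.2, 0.02, 0, 0, 0, 0])

```text
clock: 6.5
tcp_pos: [0.7224, -0.0364, 0.2428]
orientation: [[0.891, -0.202, 0.407], [-0.454, -0.393, 0.8], [-0.002, -0.897, -0.441]]
contact_force: [-0.0, -0.5, -0.0]
opening: -0.002
```

Run:
```python
from h import *
need(bot.read_state()['tcp_pos'])
t=grab('top','t4');s=grab('scene','s4')
def crop(f,x0,x1,y0,y1):
    i=cv2.imread(f'pics/{f}.png')[y0:y1,x0:x1]; return cv2.resize(i,(400,400))
cv2.imwrite('pics/c4.png',np.hstack([crop('t4',270,390,80,200),crop('s4',220,400,140,320)]))
```

```text
need units [0. 0. 0.] [0. 0. 0.] q [-0.55  0.69  1.14  1.11  1.53 -0.27] F [-0.  -0.5 -0. ] t 6.5 tcp [ 0.7224 -0.0364  0.2428]
```

View pics/c4.png

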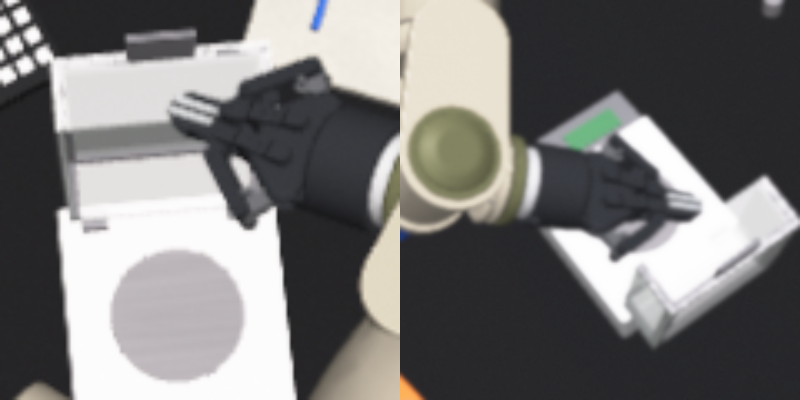

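The cover has fallen fully open: lip at (160,45) in the top crop, pan free with its centre at (178,315), no force on the tool. Now I'll retreat and turn to tool-down above the weight.

```bash
cat >> h.py <<'E'
def Rd(az): # tool down, jaws along az
    c,s=np.cos(az),np.sin(az);x=np.array([c,s,0]);z=np.array([0,0,-1.]);return np.c_[x,np.cross(z,x),z]
E
python3 - <<'E'
from h import *
d=dict(np.load('pics/t4.npz'));print('pan',atz(d,323.4,174.5,.062))
need([.411,-.356,.2],Rd(np.radians(10)))
E
```

```text
pan [ 0.60855216 -0.04490003  0.062     ]
need units [-7.78 -7.99 -1.07] [-7.46  1.11  3.85] q [-0.55  0.69  1.14  1.11  1.53 -0.27] F [-0.3  0.4 -0.3] t 6.6 tcp [ 0.7223 -0.0363  0.2427]
```

Emit:
send_rows(steps=[-0.2, -0.3, 0.3, 0, 0, 0, -0.4, -0.55, 0.3, 0, 0, 0, -0.4, -0.55, 0.3, 0, 0, 0, -0.4, -0.55, 0.2, -0.3, 0.05, 0.15, -0.5, -0.48, 0, -0.6, 0.09, 0.3, -0.5, -0.48, 0, -0.6, 0.09, 0.3, -0.5, -0.48, 0, -0.6, 0.09, 0.3, -0.5, -0.48, 0, -0.6, 0.09, 0.3, -0.5, -0.48, 0, -0.6, 0.09, 0.3, -0.5, -0.48, 0, -0.6, 0.09, 0.3, -0.5, -0.48, 0, -0.6, 0.09, 0.3, -0.5, -0.48, -0.2, -0.6, 0.09, 0.3, -0.5, -0.48, -0.2, -0.6, 0.09, 0.3, -0.5, -0.48, -0.3, -0.6, 0.09, 0.3, -0.5, -0.48, -0.3, -0.6, 0.09, 0.3, -0.4, -0.4, -0.3, -0.5, 0.08, 0.3], fingers=0.2)

```text
clock: 8.2
tcp_pos: [0.4035, -0.3638, 0.2519]
orientation: [[0.986, 0.164, 0.01], [0.164, -0.985, -0.047], [0.002, 0.048, -0.999]]
contact_force: [-0.4, -0.7, 0.5]
opening: 0.802
```

Run:
```python
from h import *
need([.411,-.356,.16],Rd(np.radians(10)))
```

```text
need units [ 0.19  0.2  -2.3 ] [0.31 0.07 0.07] q [-0.94  0.34  1.3  -0.02  1.46 -1.1 ] F [-0.4 -0.7  0.5] t 8.2 tcp [ 0.4035 -0.3638  0.2519]
```

Emit:
send_rows(steps=[0.1, 0.1, -0.5, 0.3, 0.07, 0.07, 0.1, 0.1, -0.6, 0, 0, 0, 0, 0, -0.6, 0, 0, 0, 0, 0, -0.5, 0, 0, 0, 0, 0, 0, 0, 0, 0])

```text
clock: 8.7
tcp_pos: [0.4082, -0.3547, 0.1615]
orientation: [[0.987, 0.161, -0.001], [0.161, -0.987, 0.013], [0.001, -0.013, -1.0]]
contact_force: [-0.2, 0.2, 0.2]
opening: 0.797
```

Run:
```python
from h import *
need([.411,-.356,.16],Rd(np.radians(10)))
d=grab('wrist','w5')
print(proj(d,[[.411,-.356,.068],[.411,-.356,.045],[.411,-.356,0]]))
i=cv2.imread('pics/w5.png');cv2.imwrite('pics/w5.png',i)
```

```text
need units [ 0.07 -0.03 -0.04] [-0.08 -0.01  0.08] q [-0.94  0.43  1.43  0.01  1.29 -1.1 ] F [-0.2  0.2  0.2] t 8.7 tcp [ 0.4082 -0.3547  0.1615]
[[316.14152681 203.19025423]
 [315.96105723 195.49260376]
 [315.68245046 183.61054374]]
```

View pics/w5.png

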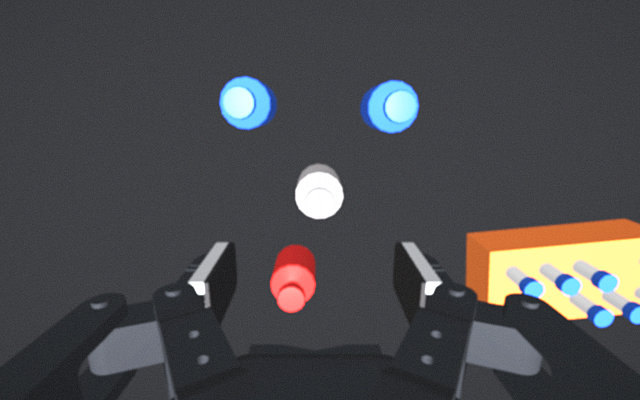

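The wrist view shows the pale steel weight with its knob at about (320,202) and body top at about (319,194). It sits between the jaws, with the neighbours outside the jaw line.

Run:
```python
from h import *
d=dict(np.load('pics/w5.npz'))
print(atz(d,320,202,.068),atz(d,319.2,194.5,.045))
need([.414,-.3555,.012],Rd(np.radians(10)))
```

```text
[ 0.41360721 -0.35467294  0.068     ] [ 0.41338865 -0.3547948   0.045     ]
need units [ 0.13 -0.   -3.77] [-0.07  0.    0.08] q [-0.94  0.43  1.43  0.01  1.29 -1.1 ] F [ 0.7 -0.   0.9] t 8.75 tcp [ 0.4087 -0.3554  0.163 ]
```

Emit:
send_rows(steps=[0.1, 0, -0.4, -0.07, 0, 0.08, 0, 0, -0.5, 0, 0, 0, 0, 0, -0.5, 0, 0, 0, 0, 0, -0.5, 0, 0, 0, 0, 0, -0.5, 0, 0, 0, 0, 0, -0.4, 0, 0, 0, 0, 0, -0.3, 0, 0, 0, 0, 0, -0.3, 0, 0, 0, 0, 0, -0.2, 0, 0, 0, 0, 0, 0, 0, 0, 0])

```text
clock: 9.75
tcp_pos: [0.4175, -0.3607, 0.0245]
orientation: [[0.987, 0.163, 0.013], [0.163, -0.987, -0.005], [0.012, 0.007, -1.0]]
contact_force: [-0.0, -0.5, -0.5]
opening: 0.799
```

Run:
```python
from h import *
need([.4128,-.355,.012],Rd(np.radians(10)))
```

```text
need units [-0.12  0.14 -0.31] [0.03 0.08 0.07] q [-0.93  0.61  1.57  0.01  0.94 -1.1 ] F [-0.  -0.5 -0.5] t 9.75 tcp [ 0.4175 -0.3607  0.0245]
```

Emit:
send_rows(steps=[-0.06, 0.07, -0.15, 0.03, 0.08, 0.07, -0.06, 0.07, -0.15, 0, 0, 0, 0, 0, 0, 0, 0, 0])

```text
clock: 10.05
tcp_pos: [0.4127, -0.355, 0.0126]
orientation: [[0.985, 0.174, 0.001], [0.174, -0.985, -0.001], [0.0, 0.001, -1.0]]
contact_force: [-0.7, -0.2, 0.6]
opening: 0.798
```

Run:
```python
from h import *
need([.4128,-.355,.012],Rd(np.radians(10)))
```

```text
need units [ 0.    0.   -0.01] [ 0.01  0.   -0.  ] q [-0.93  0.63  1.6  -0.    0.92 -1.1 ] F [-0.7 -0.2  0.6] t 10.05 tcp [ 0.4127 -0.355   0.0126]
```

Emit:
send_rows(steps=[0, 0, 0, 0, 0, 0, 0, 0, 0, 0, 0, 0, 0, 0, 0, 0, 0, 0, 0, 0, 0, 0, 0, 0, 0, 0, 0, 0, 0, 0, 0, 0, 0, 0, 0, 0, 0, 0, 0, 0, 0, 0, 0, 0, 0, 0, 0, 0], fingers=1)

```text
clock: 10.85
tcp_pos: [0.4128, -0.3551, 0.0133]
orientation: [[0.985, 0.174, 0.001], [0.174, -0.985, -0.002], [0.001, 0.002, -1.0]]
contact_force: [-0.2, -0.2, -1.1]
opening: 0.424
```

Emit:
send_rows(steps=[0, 0, 0.2, 0, 0, 0, 0, 0, 0.4, 0, 0, 0, 0, 0, 0.5, 0, 0, 0, 0, 0, 0.5, 0, 0, 0, 0, 0, 0.5, 0, 0, 0, 0, 0, 0.5, 0, 0, 0, 0, 0, 0.5, 0, 0, 0, 0, 0, 0.3, 0, 0, 0])

```text
clock: 11.65
tcp_pos: [0.4103, -0.3516, 0.153]
orientation: [[0.985, 0.174, -0.006], [0.174, -0.985, 0.007], [-0.004, -0.008, -1.0]]
contact_force: [-0.0, -0.6, -4.7]
opening: 0.422
```

Run:
```python
from h import *
need([.6092,-.0445,.15],Rd(np.radians(10)));need([.6092,-.0445,.15],Rd(np.radians(47)))
```

```text
need units [ 4.97  7.68 -0.08] [-0.05 -0.04 -0.  ] q [-0.93  0.44  1.45 -0.    1.27 -1.1 ] F [-0.  -0.6 -4.7] t 11.65 tcp [ 0.4103 -0.3516  0.153 ]
need units [ 4.97  7.68 -0.08] [-0.04 -0.05  4.3 ] q [-0.93  0.44  1.45 -0.    1.27 -1.1 ] F [-0.  -0.6 -4.7] t 11.65 tcp [ 0.4103 -0.3516  0.153 ]
```

The weight is held: opening 0.42 (about 36–38 mm) and roughly 4.5 N of weight. I'll carry it to above the pan.

Emit:
send_rows(steps=[0.2, 0.3, 0.1, 0, 0, 0, 0.3, 0.46, 0, 0, 0, 0, 0.32, 0.5, 0, 0, 0, 0, 0.32, 0.5, 0, 0, 0, 0, 0.32, 0.5, 0, 0, 0, 0, 0.32, 0.5, 0, 0, 0, 0, 0.32, 0.5, 0, 0, 0, 0, 0.32, 0.5, 0, 0, 0, 0, 0.32, 0.5, 0, 0, 0, 0, 0.32, 0.5, 0, 0, 0, 0, 0.32, 0.5, 0, 0, 0, 0, 0.32, 0.5, 0, 0, 0, 0, 0.32, 0.5, 0, 0, 0, 0, 0.32, 0.5, 0, 0, 0, 0, 0.3, 0.46, 0, 0, 0, 0, 0.2, 0.3, 0, 0, 0, 0, 0.1, 0.15, 0, 0, 0, 0, 0, 0, 0, 0, 0, 0])

```text
clock: 13.45
tcp_pos: [0.6098, -0.0147, 0.1512]
orientation: [[0.984, 0.177, -0.025], [0.178, -0.984, 0.019], [-0.021, -0.024, -1.0]]
contact_force: [0.3, -1.0, -4.8]
opening: 0.424
```

Run:
```python
from h import *
need([.6092,-.0445,.0765],Rd(np.radians(10)))
```

```text
need units [-0.02 -0.75 -1.87] [-0.13 -0.16 -0.03] q [-0.22  0.56  1.23  0.01  1.38 -0.41] F [ 0.3 -1.  -4.8] t 13.45 tcp [ 0.6098 -0.0147  0.1512]
```

Emit:
send_rows(steps=[0, -0.3, 0, -0.1, -0.1, 0, 0, -0.3, -0.2, 0, 0, 0, 0, -0.15, -0.3, 0, 0, 0, 0, 0, -0.4, 0, 0, 0, 0, 0, -0.3, 0, 0, 0, 0, 0, -0.2, 0, 0, 0, 0, 0, 0, 0, 0, 0])

```text
clock: 14.15
tcp_pos: [0.6072, -0.0531, 0.0897]
orientation: [[0.985, 0.171, -0.012], [0.171, -0.985, 0.003], [-0.011, -0.005, -1.0]]
contact_force: [0.6, 0.2, -5.2]
opening: 0.428
```

Run:
```python
from h import *
need([.6092,-.0445,.0765],Rd(np.radians(10)))
t=grab('top','t6');w=grab('wrist','w6')
def crop(f,x0,x1,y0,y1):
    i=cv2.imread(f'pics/{f}.png')[y0:y1,x0:x1]; return cv2.resize(i,(400,400))
cv2.imwrite('pics/c6.png',np.hstack([crop('t6',270,390,110,230),crop('w6',120,520,0,400)]))
print(proj(w,[[.6092,-.0445,.062]]),proj(t,[[.6092,-.0445,.062]]))
```

```text
need units [ 0.05  0.21 -0.33] [-0.02 -0.08  0.02] q [-0.28  0.62  1.32 -0.    1.22 -0.45] F [ 0.6  0.2 -5.2] t 14.15 tcp [ 0.6072 -0.0531  0.0897]
[[318.65127159 217.24545757]] [[323.25042447 174.26309141]]
```

View pics/c6.png

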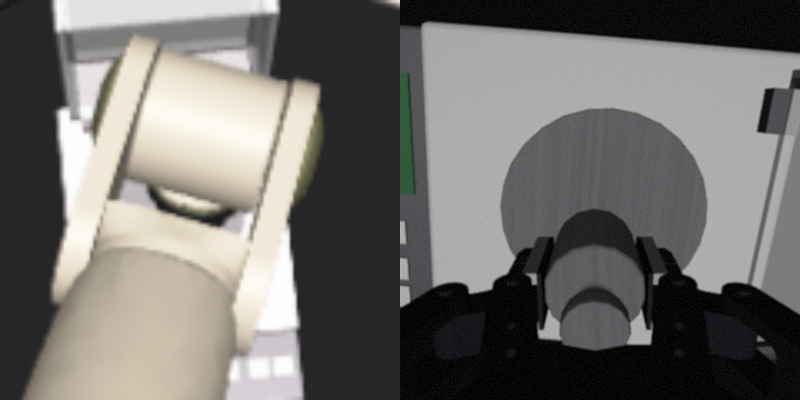

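The wrist view shows the upright weight held just over the pan, still slightly towards the robot's right. The pan outline spans columns 221–427 in the full image, with its top at row 108. I'll fit the pan centre to that.

Run:
```python
from h import *
from scipy.optimize import least_squares
w=dict(np.load('pics/w6.npz'));a=np.linspace(0,2*np.pi,361)
def ext(c):
    p=proj(w,np.c_[c[0]+.055*np.cos(a),c[1]+.055*np.sin(a),0*a+.062]);return np.array([p[:,0].min(),p[:,0].max(),p[:,1].min()])
r=least_squares(lambda c:ext(c)-[221,427,108],[.6092,-.0445]);print(r.x,r.fun,ext([.6092,-.0445]))
need([*r.x,.0765],Rd(np.radians(10)))
```

```text
[ 0.61165117 -0.04305749] [-1.11416717  1.10138414  0.15528579] [215.01519582 422.87537247 110.26755586]
need units [ 0.09  0.25 -0.37] [-0.01 -0.06  0.01] q [-0.28  0.61  1.32 -0.    1.22 -0.45] F [-0.3  0.  -4.9] t 14.25 tcp [ 0.6079 -0.053   0.0911]
```

Emit:
send_rows(steps=[0.03, 0.11, 0, -0.02, -0.07, 0.01, 0.03, 0.11, -0.05, 0, 0, 0, 0, 0, -0.08, 0, 0, 0, 0, 0, 0, 0, 0, 0])

```text
clock: 14.65
tcp_pos: [0.6115, -0.0428, 0.0876]
orientation: [[0.985, 0.174, 0.006], [0.174, -0.985, -0.002], [0.006, 0.003, -1.0]]
contact_force: [-0.5, -0.4, -4.6]
opening: 0.429
```

Run:
```python
from h import *
need([.6105,-.0438,.0753],Rd(np.radians(10)))
```

```text
need units [-0.03 -0.02 -0.31] [ 0.02  0.04 -0.  ] q [-0.26  0.62  1.33 -0.    1.19 -0.44] F [-0.5 -0.4 -4.6] t 14.65 tcp [ 0.6115 -0.0428  0.0876]
```

Emit:
send_rows(steps=[-0.02, -0.02, -0.08, 0.02, 0.04, 0, 0, 0, -0.07, 0, 0, 0, 0, 0, -0.06, 0, 0, 0, 0, 0, -0.04, 0, 0, 0, 0, 0, 0, 0, 0, 0])

```text
clock: 15.15
tcp_pos: [0.6107, -0.0438, 0.0766]
orientation: [[0.985, 0.174, -0.001], [0.174, -0.985, 0.001], [-0.0, -0.001, -1.0]]
contact_force: [-0.9, -0.5, -5.0]
opening: 0.427
```

Run:
```python
from h import *
need([.6105,-.0438,.0753],Rd(np.radians(10)))
```

```text
need units [-0.    0.   -0.03] [-0.01 -0.   -0.  ] q [-0.27  0.63  1.33  0.    1.18 -0.44] F [-0.9 -0.5 -5. ] t 15.15 tcp [ 0.6107 -0.0438  0.0766]
```

Not yet touching; lower about 0.5 mm per row.

Emit:
send_rows(steps=[0, 0, -0.015, 0, 0, 0, 0, 0, -0.015, 0, 0, 0, 0, 0, 0, 0, 0, 0])

```text
clock: 15.45
tcp_pos: [0.6108, -0.0439, 0.0754]
orientation: [[0.985, 0.174, -0.0], [0.174, -0.985, 0.001], [-0.0, -0.001, -1.0]]
contact_force: [-0.4, 0.3, -4.3]
opening: 0.428
```

Emit:
send_rows(steps=[0, 0, -0.015, 0, 0, 0, 0, 0, 0, 0, 0, 0])

```text
clock: 15.65
tcp_pos: [0.6109, -0.0439, 0.0755]
orientation: [[0.985, 0.174, 0.0], [0.174, -0.985, 0.001], [0.001, -0.001, -1.0]]
contact_force: [0.2, -0.1, -4.7]
opening: 0.427
```

Emit:
send_rows(steps=[0, 0, -0.025, 0, 0, 0, 0, 0, -0.01, 0, 0, 0])

```text
clock: 15.85
tcp_pos: [0.611, -0.0439, 0.0753]
orientation: [[0.985, 0.174, 0.001], [0.174, -0.985, 0.0], [0.002, 0.0, -1.0]]
contact_force: [-1.5, 0.5, -0.9]
opening: 0.426
```

Emit:
send_rows(steps=[0, 0, -0.025, 0, 0, 0, 0, 0, -0.01, 0, 0, 0])

```text
clock: 16.05
tcp_pos: [0.611, -0.0439, 0.0753]
orientation: [[0.985, 0.175, 0.002], [0.175, -0.985, -0.0], [0.002, 0.001, -1.0]]
contact_force: [-2.2, 0.6, -0.1]
opening: 0.426
```

The pan now carries the load (force down to about 0). Next: release gently, wait, and go straight up.

Emit:
send_rows(steps=[0, 0, 0, 0, 0, 0, 0, 0, 0, 0, 0, 0, 0, 0, 0, 0, 0, 0, 0, 0, 0, 0, 0, 0, 0, 0, 0, 0, 0, 0], fingers=0.2)

```text
clock: 16.55
tcp_pos: [0.6123, -0.0443, 0.0756]
orientation: [[0.985, 0.174, 0.006], [0.174, -0.985, -0.001], [0.006, 0.002, -1.0]]
contact_force: [0.1, 0.6, -0.2]
opening: 0.801
```

Emit:
send_rows(steps=[0, 0, 0.2, 0, 0, 0, 0, 0, 0.4, 0, 0, 0, 0, 0, 0.5, 0, 0, 0, 0, 0, 0.5, 0, 0, 0, 0, 0, 0.5, 0, 0, 0, 0, 0, 0.6, 0, 0, 0, 0, 0, 0.6, 0, 0, 0, -0.4, 0, 0.4, 0, 0, 0, -0.7, -0.3, 0.2, 0, 0, 0, -0.8, -0.4, 0, 0, 0, 0, -0.8, -0.4, 0, 0, 0, 0, -0.8, -0.4, 0, 0, 0, 0, -0.5, -0.4, 0, 0, 0, 0, -0.3, -0.3, 0, 0, 0, 0, 0, 0, 0, 0, 0, 0])

```text
clock: 18.05
tcp_pos: [0.4331, -0.1336, 0.2464]
orientation: [[0.984, 0.176, 0.015], [0.176, -0.984, -0.006], [0.014, 0.008, -1.0]]
contact_force: [-0.5, -0.6, 0.2]
opening: 0.806
```

Run:
```python
from h import *
need([.6105,-.0438,.0753])
t=grab('top','t7');s=grab('scene','s7')
def crop(f,x0,x1,y0,y1):
    i=cv2.imread(f'pics/{f}.png')[y0:y1,x0:x1]; return cv2.resize(i,(400,400))
cv2.imwrite('pics/c7.png',np.hstack([crop('t7',270,390,100,220),crop('s7',220,400,140,320)]))
print(proj(t,[[.6105,-.0438,.130],[.6105,-.0438,.107]]))
```

```text
need units [ 4.44  2.25 -4.28] [0. 0. 0.] q [-0.56  0.19  1.53  0.    1.41 -0.74] F [-0.5 -0.6  0.2] t 18.05 tcp [ 0.4331 -0.1336  0.2464]
[[323.6968218  168.94345848]
 [323.44817344 170.64390418]]
```

View pics/c7.png

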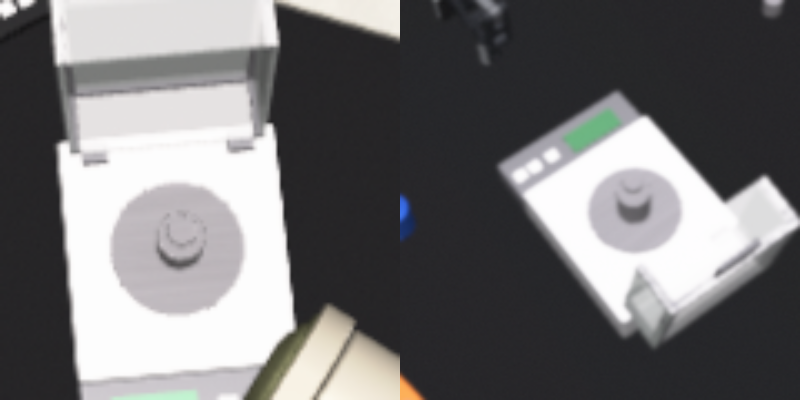

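The cover is open. The weight stands upright at (181,240) in the top crop, about 2 mm from the pan centre, and nothing is touching it. I'll check that the other objects haven't moved, then hand in.

Run:
```python
from h import *
a,b=[cv2.imread(f'pics/{n}.png').astype(int) for n in('s0','s7')]
t0,t7=[cv2.imread(f'pics/{n}.png').astype(int) for n in('t0','t7')]
for n,(y0,y1,x0,x1) in dict(rack=(130,200,425,475),box=(130,190,150,200),small=(235,255,193,213),blue=(220,285,400,427),red=(240,262,458,482)).items():
    print(n,(abs(t0-t7)[y0:y1,x0:x1].max(2)>60).sum())
d=dict(np.load('pics/t7.npz'));print(atz(d,324.4,172,.107),atz(d,323.1,174.5,.062))
print(bot.hand_in())
```

```text
rack 0
box 0
small 0
blue 1117
red 0
[ 0.60692383 -0.04625402  0.107     ] [ 0.60855235 -0.04409182  0.062     ]
the job is handed in; nothing more can be done
None
```

The job is handed in: the cover is open and the larger steel weight stands on the pan. I pushed the cover up and back under its lip with the closed fingers until it fell open by itself. Then I gripped the weight by its body, set it down on the pan until the pan carried it, released it and backed away. That took about 18 of the 58 s, and the highest force I read was about 5 N.

**Final pictures:**
- The cover is fully open.
- The weight is upright, about 2–3 mm from the pan centre.
- The gripper is clear of everything.
- The tube rack, tip box, small weight and red look-alike had not changed from the first top picture.

**One check failed:** the patch of the top picture around the two blue look-alikes did differ. The arm was probably covering that area, but I did not confirm it. The forces I read gave no sign of a collision there.

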